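# Start the bench jack's screw in its thread and hold it

### The arm

A 7-joint arm with a two-finger parallel gripper is mounted at the origin on the work surface; the furniture and walls round the work are solid. World frame = base frame: x ahead of the robot, y to its left, z up, the work surface at z = 0. Lengths are in m, angles in rad, forces in N, time in s.
With the tool pointing down it reaches from about 0.35 to 0.9 m from the base axis. Payload 19.9 kg.
Tool frame: the origin (TCP) lies on the centre line of the jaws, within the pads' length; the fingertips stand 14 mm ahead of it and the grasp point (between the pads) lies 5 mm behind it; z points along the fingers, y is the line along which they close (so a half turn about z gives the same grasp; the last joint's range is limited). The gripper opens to 94 mm and grips with 3 to 60 N. Pads are 16 mm wide; open, the fingers measure 119 mm over their backs; the gripper's body (75 mm by 177 mm) begins 78 mm behind the grasp point.
Start: joints at [1.192, 0.417, -0.01, 1.614, 0.005, 1.111, -0.053], TCP at [0.207, -0.59, 0.219] pointing down, gripper open.
Joint ranges: [-2.81, 2.81], [-0.39, 2.02], [-1.27, 1.25], [0.06, 2.57], [-1.19, 4.33], [0.19, 2], [-2.82, 2.82]. Speed limits (rad/s): [1.89, 1.89, 2.39, 2.39, 3.01, 3.01, 3.01].

### API

Orientations are given as a unit quaternion [w, x, y, z].
In Python, from station import * gives the robot as it stands.
- The arm moves only by the shell command python3 -m inch 'ROWS' [FORCE]. ROWS is JSON, a list of rows, each a list of 5 numbers: the finger opening in cm, from 0 to 9.4, then the shift along the tool's x, y, z in cm, then the turn about the tool's z in rad. In form: [[hand, dx, dy, dz, twist], ...]. A call has 1 to 20 rows; each row shifts and turns the commanded pose from where the row before left it, along the tool's axes as they then stand; what a row does not reach is not made up. A row lasts 1/12 s, in which the tool goes at most 41.7 mm and 7.16 degrees, less where a joint would pass 70% of its speed; a pose out of reach is approached as far as the arm can. A call is refused whole if a number of a shift passes 4.17 or a number of a turn 0.125, either way. A call with a gripper value outside its range is refused whole. The fingers move at their own pace and stop on an object; FORCE is the grip in N (left out, the last holds). Time passes only in rows, so rows that do not move let the fingers close. It gives the time, the measured TCP pose, the force, the opening and the grip force at its end, in the units of the state.
- get_obs(): the state, without advancing time (a new reading comes with each control period).
- camera(name): name is "scene" or "top"; returns (picture, depth): 420x560x3 uint8, blue, green, red; 420x560 float32, m along the optical axis (not along the pixel's ray), 0 where there is no reading.
- camera_model(name): a dict with "mtx" (3x3 intrinsics, pixels), "extrinsics" (4x4, takes a point from world to camera coordinates). Camera axes: x right, y down, z forward; pixel columns grow to the right and rows downward; lengths in m; the calibration is good to about 2 mm. A picture is of the moment at which its call begins. camera_model takes no time and is no camera call.
- hand_in(): hands the job in; it is judged then, once.
Trained networks look in the newest picture that a camera, given by its name, has taken for a name from the list of things; names that differ only in an ending like _2 or _b are one class to them, and where a whole thing is asked for, a point or a joint stands for the part that bears it (a point fixed in the world has none). Each returns a list of dicts, best first, with "score" (0 to 1); they miss things now and then, are a little off and sometimes report something else, mostly with a low value. They report only what shows in the picture. A call takes as long as a camera call.
- recognise(camera, query): "rect" ([centre column, centre row, width, height] as shares, 0 to 1, of the picture: columns of its width, rows of its height, round what is visible of it).
- trace(camera, query): "region" (420x560 bool, what is visible of it) and "rect" ([centre column, centre row, width, height] as shares, 0 to 1, of the picture: columns of its width, rows of its height, round what is visible of it).
- place_of(camera, query): "at" ([column, row] as shares, 0 to 1, of the picture: columns of its width, rows of its height: a listed point, or the origin of a listed thing).
The state is a dict: "t": time; "qpos": joint angles; "joint_velocities": joint speeds; "effort": joint torques, N m; "eef_pos": TCP position; "tcp_rot": TCP orientation; "contact_force": force on the tool from outside, world axes, zero at the start; "torque": the same for the moment, N m; "opening": finger opening in m; "finger_force": force on a finger pad.
Only numpy, scipy, OpenCV 4.12 (cv2) and the standard library are available. Lean on these libraries where they do the work, as an engineer would, in place of code of your own. Each camera call takes 0.05 s, during which the arm holds its last target. There are 200 camera calls.

### The job

The bench jack's screw has been out for cleaning and stands in its wooden block: set it upright in the jack's mouth with the long end of its bar less than a quarter turn clockwise of the jack's grease nipple. Then start its coarse thread the careful way: turn it backward (anticlockwise from above) only until you feel it drop off the end of the jack's thread, then forward one full turn from there. Finish still gripping the screw, caught and standing still, so that nothing can knock or spin it while I bring the panel over; do not tip it over, and leave the loupe, the rosin puck and the solder spool where they are.

Things in the scene. Friction and masses are not known exactly. Their poses are not given: they have to be found in the camera images.
- screw: Loose steel jack screw, 0.5 to 0.75 kg, 150 mm long. Origin: centre of its lower tip; z up along the screw; x along the long end of its bar. From the tip up: cone 12 to 23 mm diameter over 11 mm, plain nose 23 mm diameter to 52 mm, right-hand thread 31 mm diameter from 52 to 98 mm, neck, round head 32 mm diameter from 104 to 150 mm. Starts upright in the stand, tip 10 mm above the bench.
- screw_head (a point): Centre of the flat top of the screw's round head, 150 mm above its tip. The knurled part of the head, 32 mm diameter, from 128 mm above the tip to the top, stands free above the bar and can be gripped from any side.
- bar_end (a point): Point on the axis of the screw's fixed tommy bar (12 mm thick, across the head, axis 116 and top 122 mm above the tip) near its long end, 70 mm from the screw's axis. The long end reaches 76 mm from the axis, the short end 46 mm. At the start the long end points back to the robot's side, mostly towards its left (world yaw 2.2 to 3.5 rad).
- screw_thread (a point): Lower, square end of the screw's thread: 13.5 mm from the axis right under the long end of the bar, 52 mm above the tip. The ridge is 3.2 mm thick, pitch 8 mm, and rises anticlockwise (from above) from here. The bar's long end so shows where the thread starts.
- jack: Cast-iron body of a small screw jack bolted to the bench: round foot 88 mm diameter, conical body, 90 mm high, 54 mm diameter at the top. Origin: centre of the foot's underside, z up; +x points to the brass grease nipple just under the rim, which roughly faces the robot. Things slide easily on it and in its greased thread.
- jack_mouth (a point): Centre of the jack's mouth on the screw's axis, in the top face, 90 mm above the bench; axes as the jack's. Bore 33 mm diameter with a right-hand inner thread (pitch 8 mm, ridge 3.2 mm thick, 1.7 turns, 24.4 mm clear inside); 26 mm down begins a plain guide of 23.8 mm diameter for the screw's nose.
- jack_thread (a point): Upper, square end of the jack's thread, at the angle of the nipple, 3 mm below the mouth; the ridge runs down clockwise. A screw just set in rests on it, tip 55 mm below the mouth with the bar's long end just clockwise of the nipple, 1.3 mm lower per radian farther clockwise. Turned back past the nipple it drops 8 mm (tip 63 mm down), caught; one turn forward: 71 mm. Play 1.5 mm.
- stand: Fixed wooden block 66 x 66 x 56 mm with one upright hole of 25 mm diameter, 46 mm deep, in the middle of its top, in which the screw's nose stands. Origin: centre of its underside.
- loupe: Bystander: small black loupe standing on the bench, a waisted barrel 38 mm across and 34 mm high; origin at the centre of its underside.
- rosin_jar: Bystander: round amber puck of rosin, 51 mm across, 26 mm high; origin at its underside.
- solder_spool: Bystander: standing spool of solder wire, about 40 mm across, 44 mm high, with a loose wire end; origin at its underside.

How it is judged:
By the outcome, as a careful person would: the job done as asked, in the order asked, and still so for the second after the job is handed in, while the arm keeps its last pose, push and grip.
It also fails if it takes over 64 s, if anything falls off the work surface, if the arm or the gripper's body presses on something with over 40 N, if the wrist force passes 120 N, or if a joint passes its speed limit or range.

## Working session

There is one attempt and no reset: what is moved stays moved. The work goes in short steps, Python scripts to look and compute and a shell command to move; the robot and the scene stay as the last step left them, time stands still between calls to the robot, and variables do not carry over. Pictures are saved under pics/ and viewed, at most 10 in all, crops included, and the job is handed in when it is done.

```bash
mkdir -p pics
cat > h.py <<'E'
from station import *
import numpy as np, cv2
def ray(cam,uv):
    m=camera_model(cam);K=np.array(m["mtx"]);T=np.array(m["extrinsics"]);R=T[:3,:3];o=-R.T@T[:3,3]
    return o,R.T@np.linalg.inv(K)@np.array([uv[0],uv[1],1.])
def atz(cam,uv,z):
    o,d=ray(cam,uv);return o+d*(z-o[2])/d[2]
def proj(cam,p):
    m=camera_model(cam);T=np.array(m["extrinsics"]);c=T[:3,:3]@np.array(p)+T[:3,3];c=np.array(m["mtx"])@c;return c[:2]/c[2]
def pt(cam,q):
    r=place_of(cam,q);return [(x["score"],np.array(x["at"])*[560,420]) for x in r[:2]]
def tri(a,b):
    o1,d1=ray("scene",a);o2,d2=ray("top",b);A=np.stack([d1,-d2],1);s=np.linalg.lstsq(A,o2-o1,rcond=None)[0]
    p,q=o1+d1*s[0],o2+d2*s[1];return (p+q)/2,np.linalg.norm(p-q)
E
python3 - <<'E'
from h import *
np.set_printoptions(precision=4,suppress=True)
for c in("scene","top"):
    p,d=camera(c);cv2.imwrite(f"pics/{c}0.png",p)
    print(c,atz(c,(280,210),0),ray(c,(280,210))[0])
Z=dict(screw_head=.16,bar_end=.126,screw_thread=.062,jack_mouth=.09,jack_thread=.087,jack=0,stand=0,loupe=0,rosin_jar=0,solder_spool=0)
for q,z in Z.items():
    for c in("scene","top"):
        for s,u in pt(c,q): print(q,c,round(s,2),u,atz(c,u,z)[:2])
print(get_obs())
E
```

```text
scene [0.4897 0.1622 0.    ] [0.837  0.5807 0.9014]
top [0.5883 0.2455 0.    ] [0.3948 0.2304 1.0849]
screw_head scene 0.8 [218.008 170.604] [0.586  0.0987]
screw_head top 0.7 [352.408 200.508] [0.5814 0.1017]
bar_end scene 0.97 [188.384 195.384] [0.6506 0.0877]
bar_end top 0.92 [355.376 173.418] [0.6451 0.0906]
screw_thread scene 0.62 [219.072 204.708] [0.6001 0.1043]
screw_thread top 0.61 [349.72  202.104] [0.5975 0.0939]
jack_mouth scene 0.61 [355.824 239.61 ] [0.4562 0.3425]
jack_mouth top 0.77 [227.192 268.212] [0.4485 0.3503]
jack_thread scene 0.57 [363.888 242.214] [0.447  0.3551]
jack_thread top 0.65 [219.8  265.02] [0.4549 0.3662]
jack_thread top 0.54 [305.704 254.688] [0.4797 0.189 ]
jack scene 0.83 [352.8   259.392] [0.4498 0.3448]
jack top 0.78 [234.304 264.516] [0.4619 0.3456]
stand scene 0.92 [229.824 213.78 ] [0.5782 0.102 ]
stand top 0.98 [340.984 215.208] [0.5789 0.1058]
stand top 0.39 [251.776 169.302] [0.6832 0.3133]
loupe scene 0.95 [305.424 333.984] [0.6238 0.4001]
loupe scene 0.6 [358.512 240.408] [0.4109 0.321 ]
loupe top 0.54 [215.096 193.494] [0.6241 0.396 ]
rosin_jar scene 0.64 [289.8   214.116] [0.48   0.1833]
rosin_jar top 0.91 [305.592 256.62 ] [0.4827 0.1856]
solder_spool scene 0.88 [250.712 323.988] [0.6909 0.3207]
solder_spool top 0.53 [249.984 170.604] [0.68   0.3173]
{'t': 1.1, 'qpos': array([ 1.1915,  0.4174, -0.0103,  1.6136,  0.0047,  1.1107, -0.053 ]), 'joint_velocities': array([-0.0021,  0.0006,  0.0008,  0.0008,  0.0017,  0.0002, -0.0015]), 'effort': array([  0.0004, -85.1023,   0.6384, -42.6289,  -0.0489,   0.0135,
        -0.    ]), 'eef_pos': array([ 0.2071, -0.5897,  0.2194]), 'tcp_rot': array([-0.    ,  0.9858,  0.1681, -0.    ]), 'contact_force': array([0.2501, 0.5634, 0.0702]), 'torque': array([-0.0391,  0.007 ,  0.0271]), 'finger_force': 0.0, 'opening': 0.09418350466580881}
```

Run:
```python
import cv2
a=cv2.imread("pics/scene0.png");b=cv2.imread("pics/top0.png")
cv2.imwrite("pics/s1.png",cv2.resize(a[120:360,150:430],(700,600),interpolation=2))
cv2.imwrite("pics/t1.png",cv2.resize(b[130:340,170:430],(743,600),interpolation=2))
```

```text
(no output)
```

View pics/s1.png

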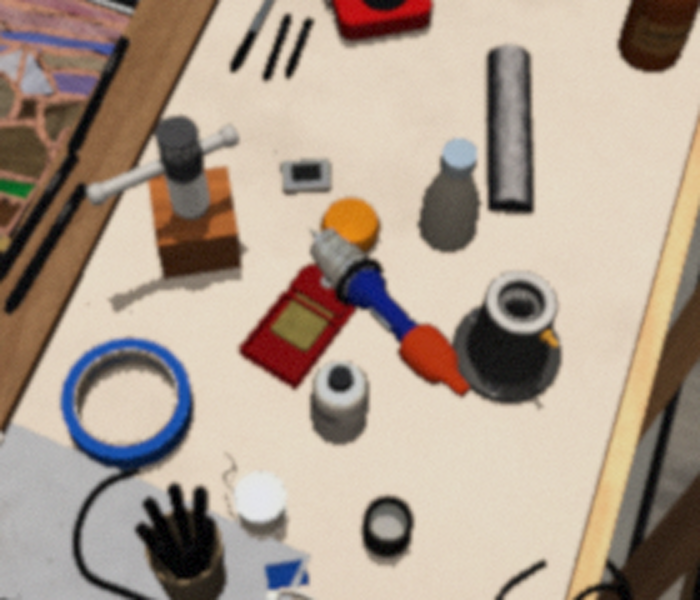

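View pics/t1.png

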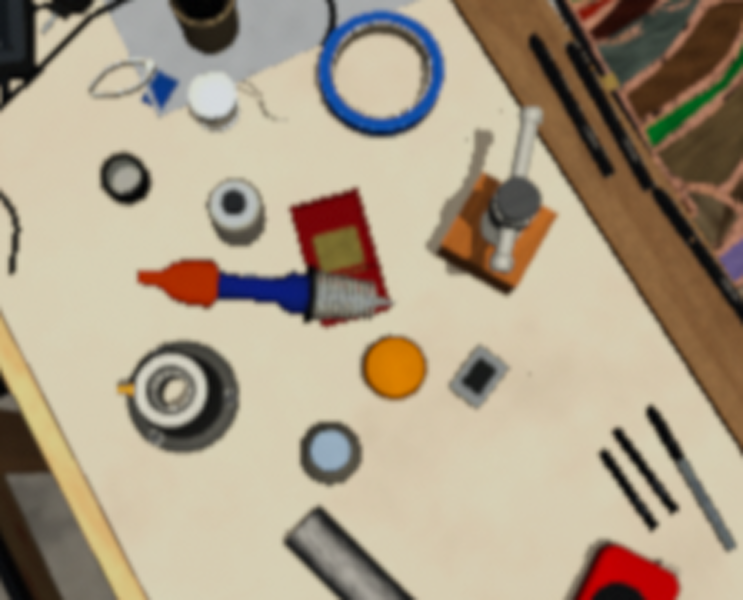

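Run:
```python
from h import *
np.set_printoptions(precision=4,suppress=True)
T=lambda u,v:(170+u/2.857,130+v/2.857)
S=lambda u,v:(150+u/2.5,120+v/2.5)
print("ends",atz("top",T(533,115),.126),atz("top",T(503,262),.126),atz("top",T(517,197),.16))
print("ends scene",atz("scene",S(97,193),.126),atz("scene",S(231,135),.126),atz("scene",S(180,125),.16))
print("nip",atz("top",T(125,388),.08),atz("scene",S(550,338),.08),"mouth",atz("top",T(172,389),.09),atz("scene",S(521,300),.09))
for c in("scene","top"):
    print(c,proj(c,[0,0,0]),proj(c,[.207,-.59,.219]),[proj(c,p) for p in([.5,0,0],[.6,0,0],[.5,.1,0],[.5,0,.1])])
a=cv2.imread("pics/scene0.png");b=cv2.imread("pics/top0.png");cv2.imwrite("pics/both.png",cv2.resize(np.vstack([a,b]),(400,600),interpolation=3))
d=camera("top")[1]
for n,p in dict(stand=(341,215),jack=(227,268),head=(352,200),bench=(300,300)).items():
    o,r=ray("top",p); print(n,o+r*d[int(p[1]),int(p[0])])
```

```text
ends [0.6519 0.0881 0.126 ] [0.5444 0.11   0.126 ] [0.5845 0.1045 0.16  ]
ends scene [0.6522 0.0915 0.126 ] [0.5429 0.1127 0.126 ] [0.5795 0.1022 0.16  ]
nip [0.4535 0.3797 0.08  ] [0.4538 0.3796 0.08  ] mouth [0.4528 0.3443 0.09  ] [0.453  0.3462 0.09  ]
scene [386.9369  65.2977] [178.0856 -92.24  ] [array([230.8458, 164.8167]), array([194.144 , 188.2168]), array([258.1918, 193.621 ]), array([226.875 , 136.1961])]
top [392.2828 491.1984] [765.4417 417.4894] [array([387.8628, 250.5399]), array([387.0633, 207.0123]), array([343.5825, 249.689 ]), array([398.1188, 246.0226])]
stand [0.5698 0.1122 0.0562]
jack [0.4521 0.3577 0.0326]
head [0.5819 0.1029 0.1627]
bench [ 0.3864  0.1969 -0.0004]
```

View pics/both.png

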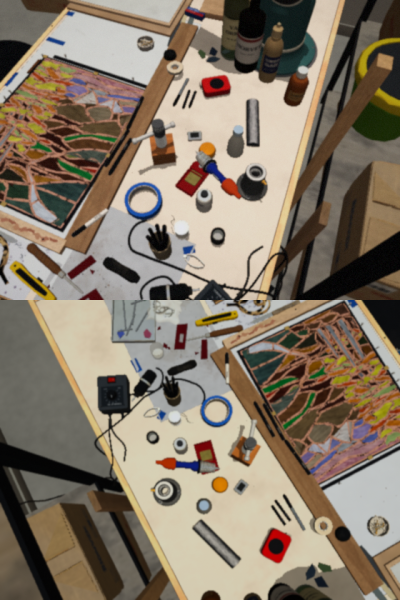

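```bash
cat >> h.py <<'E'
from scipy.spatial.transform import Rotation as Ro
def to(x,y,z,yy=None):
    o=get_obs();q=np.array(o["tcp_rot"]);R=Ro.from_quat(q[[1,2,3,0]]).as_matrix()
    d=R.T@(np.array([x,y,z])-o["eef_pos"])*100;yaw=np.arctan2(R[1,1],R[0,1])
    print("shift cm",d.round(2),"yaw_y",yaw.round(3),"twist",None if yy is None else round((yaw-yy+np.pi)%(2*np.pi)-np.pi,3),"tilt",R[:,2].round(3))
    print("t",round(o["t"],2),"pos",np.round(o["eef_pos"],4),"q",np.round(o["qpos"],2),"F",np.round(o["contact_force"],1),np.round(o["torque"],2),"open",round(o["opening"],4),"ff",round(o["finger_force"],1))
E
python3 -c "
from h import *
to(.582,.103,.219,1.37)"
python3 -m inch '[[9.4,0,0,-2,0],[9.4,0,0,-2,0]]' 40
```

```text
shift cm [ 5.832e+01 -5.293e+01  4.000e-02] yaw_y -1.233 twist -2.603 tilt [-0.  0. -1.]
t 1.15 pos [ 0.2071 -0.5897  0.2194] q [ 1.19  0.42 -0.01  1.61  0.    1.11 -0.05] F [-0.2  0.5  0.7] [-0.02  0.03 -0.05] open 0.0942 ff 0.0
t: 1.32
eef_pos: [0.2069, -0.5891, 0.2591]
tcp_rot: [-0.001, 0.986, 0.168, -0.0]
contact_force: [-0.2, -0.4, 1.3]
opening: 0.0943
finger_force: 0.0
```

```bash
python3 -m inch '[[9.4,2.9,-2.65,0,0],[9.4,2.9,-2.65,0,0],[9.4,2.9,-2.65,0,0],[9.4,2.9,-2.65,0,0],[9.4,2.9,-2.65,0,0],[9.4,2.9,-2.65,0,0],[9.4,2.9,-2.65,0,0],[9.4,2.9,-2.65,0,0],[9.4,2.9,-2.65,0,0],[9.4,2.9,-2.65,0,0],[9.4,2.9,-2.65,0,0],[9.4,2.9,-2.65,0,0],[9.4,2.9,-2.65,0,0],[9.4,2.9,-2.65,0,0],[9.4,2.9,-2.65,0,0],[9.4,2.9,-2.65,0,0],[9.4,2.9,-2.65,0,0],[9.4,2.9,-2.65,0,0]]'
python3 -c "
from h import *
to(.582,.103,.219,1.37)"
```

```text
t: 2.82
eef_pos: [0.5422, 0.0352, 0.2597]
tcp_rot: [0.0, 0.986, 0.168, 0.0]
contact_force: [0.7, -0.6, -0.1]
opening: 0.0939
finger_force: 0.0
shift cm [ 6.   -5.08  4.07] yaw_y -1.233 twist -2.603 tilt [ 0.001 -0.    -1.   ]
t 2.82 pos [0.5422 0.0352 0.2597] q [ 0.31  0.27 -0.51  1.76  0.14  1.15 -1.48] F [ 0.7 -0.6 -0.1] [-0.07 -0.01  0.01] open 0.0939 ff 0.0
```

```bash
python3 -m inch '[[9.4,3,-2.54,0,0],[9.4,3,-2.54,0,0],[9.4,0,0,0,-0.124],[9.4,0,0,0,-0.124],[9.4,0,0,0,-0.124],[9.4,0,0,0,-0.124],[9.4,0,0,0,-0.124],[9.4,0,0,0,-0.124],[9.4,0,0,0,-0.124],[9.4,0,0,0,-0.124],[9.4,0,0,0,-0.124],[9.4,0,0,0,-0.124],[9.4,0,0,0,-0.124],[9.4,0,0,0,-0.124],[9.4,0,0,0,-0.124],[9.4,0,0,0,-0.124],[9.4,0,0,0,-0.124],[9.4,0,0,0,-0.124],[9.4,0,0,0,-0.124],[9.4,0,0,0,-0.124]]'
python3 - <<'E'
from h import *
np.set_printoptions(precision=4,suppress=True)
to(.582,.103,.150,1.37)
p,d=camera("scene");print(pt("scene","bar_end"),pt("scene","screw_head"))
q,e=camera("top")
cv2.imwrite("pics/m.png",np.hstack([cv2.resize(p[60:260,120:320],(400,400)),cv2.resize(q[110:310,250:450],(400,400))]))
E
```

```text
t: 4.48
eef_pos: [0.5814, 0.1011, 0.2595]
tcp_rot: [0.0, 0.279, 0.96, -0.0]
contact_force: [0.1, -0.1, -0.1]
opening: 0.0941
finger_force: 0.0
shift cm [ 0.05  0.2  10.95] yaw_y 1.005 twist -0.365 tilt [ 0. -0. -1.]
t 4.48 pos [0.5814 0.1011 0.2595] q [ 0.49  0.48 -0.97  1.63  0.41  1.25  0.44] F [ 0.1 -0.1 -0.1] [-0.03 -0.08  0.05] open 0.0941 ff 0.0
[(0.66, array([187.88 , 196.686]))] [(0.77, array([214.088, 173.418]))]
```

View pics/m.png

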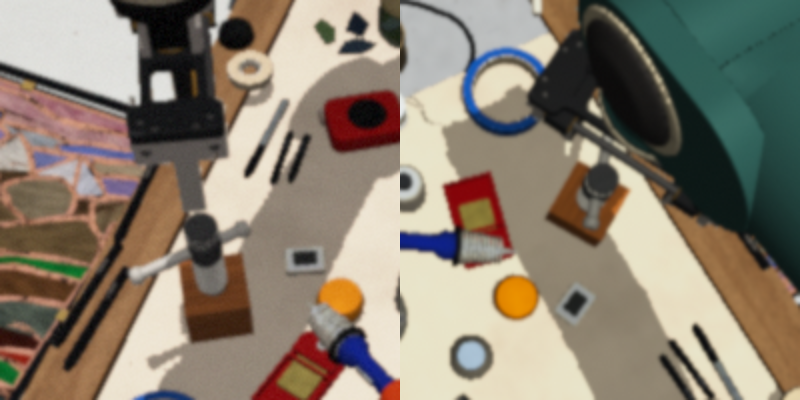

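```bash
cat >> h.py <<'E'
def cloud(c):
    p,d=camera(c);m=camera_model(c);K=np.array(m["mtx"]);T=np.array(m["extrinsics"])
    v,u=np.mgrid[0:420,0:560];P=np.stack([(u-K[0,2])/K[0,0]*d,(v-K[1,2])/K[1,1]*d,d],-1).reshape(-1,3)
    return ((P-T[:3,3])@T[:3,:3])[d.ravel()>0],p
def top(c,x,y,z0,z1,r):
    C,_=cloud(c);k=(np.hypot(C[:,0]-x,C[:,1]-y)<r)&(C[:,2]>z0)&(C[:,2]<z1);S=C[k]
    if len(S)<8: print(c,"few",len(S));return
    (a,b),rad=cv2.minEnclosingCircle((S[:,:2]*1000).astype(np.float32))
    print(c,len(S),"mean",S.mean(0).round(4),"mec",round(a/1000,4),round(b/1000,4),round(rad,1),"box",(S.min(0)[:2]+S.max(0)[:2]).round(4)/2)
    return S
E
python3 - <<'E'
from h import *
for c in("scene","top"):
    top(c,.582,.103,.155,.17,.025)
    top(c,.453,.345,.085,.096,.035)
E
```

```text
scene 210 mean [0.5865 0.1055 0.1598] mec 0.5859 0.1044 16.1 box [0.58595 0.10405]
scene 418 mean [0.4545 0.3467 0.0897] mec 0.4537 0.3456 27.5 box [0.4536  0.34615]
top 211 mean [0.5857 0.1043 0.1597] mec 0.586 0.1041 16.4 box [0.58585 0.10425]
top 339 mean [0.4539 0.3459 0.0901] mec 0.4533 0.3476 28.6 box [0.45435 0.348  ]
```

```bash
python3 -m inch '[[9.4,0,0,1.5,-0.124],[9.4,0,0,1.5,-0.124],[9.4,0,0,1.0,-0.11],[6,0,0,1,0],[5,0,0,1,0],[5,0,0,0,0]]'
python3 -c "
from h import *
to(.582,.103,.150,1.37)"
```

```text
t: 5.38
eef_pos: [0.5807, 0.1009, 0.1977]
tcp_rot: [-0.001, 0.109, 0.994, -0.0]
contact_force: [0.3, 0.2, -0.0]
opening: 0.0775
finger_force: 0.0
shift cm [-0.09  0.24  4.77] yaw_y 1.352 twist -0.018 tilt [-0.002 -0.    -1.   ]
t 5.38 pos [0.5807 0.1009 0.1977] q [ 0.51  0.57 -1.01  1.7   0.52  1.16  0.71] F [ 0.3  0.2 -0. ] [ 0.11 -0.19  0.04] open 0.0775 ff 0.0
```

```bash
python3 -c "
from h import *
to(.586,.104,.150,1.37)"
python3 -m inch '[[5.5,-0.45,0.42,0,0],[5.5,0,0,1.6,0],[5.5,0,0,1.6,0],[5.5,0,0,1.6,0],[5.5,0,0,0,0],[2.5,0,0,0,0],[2.5,0,0,0,0],[2.5,0,0,0,0],[2.5,0,0,0,0],[2.5,0,0,0,0],[2.5,0,0,0,0]]' 40
python3 -c "
from h import *
to(.586,.104,.150,1.37)"
```

```text
shift cm [-0.46  0.42  4.77] yaw_y 1.352 twist -0.018 tilt [-0.002 -0.    -1.   ]
t 5.38 pos [0.5807 0.1009 0.1977] q [ 0.51  0.57 -1.01  1.7   0.52  1.16  0.71] F [ 0.3  0.2 -0. ] [ 0.11 -0.19  0.04] open 0.0775 ff 0.0
t: 6.3
eef_pos: [0.5872, 0.1044, 0.1523]
tcp_rot: [0.001, 0.107, 0.994, 0.0]
contact_force: [0.4, -0.2, 7.0]
opening: 0.0312
finger_force: 40.0
shift cm [ 0.1  -0.07  0.23] yaw_y 1.357 twist -0.013 tilt [ 0.001  0.    -1.   ]
t 6.3 pos [0.5872 0.1044 0.1523] q [ 0.47  0.63 -0.96  1.73  0.58  1.09  0.67] F [ 0.4 -0.2  7. ] [-0.1  -0.09  0.01] open 0.0312 ff 40.0
```

```bash
python3 -m inch '[[2.5,0,0,-1,0],[2.5,0,0,-2,0],[2.5,0,0,-3,0],[2.5,0,0,-3,0],[2.5,0,0,-2,0],[2.5,0,0,0,-0.118],[2.5,0,0,0,-0.118],[2.5,0,0,0,-0.118],[2.5,0,0,0,-0.118],[2.5,0,0,0,-0.118],[2.5,0,0,0,-0.118],[2.5,0,0,0,-0.118],[2.5,0,0,0,-0.118],[2.5,0,0,0,-0.118],[2.5,0,0,0,-0.118],[2.5,0,0,0,-0.118],[2.5,0,0,0,0]]' 50
python3 -c "
from h import *
to(.4537,.3465,.262,2.657)"
```

```text
t: 7.72
eef_pos: [0.5863, 0.1041, 0.2616]
tcp_rot: [-0.0, -0.519, 0.855, 0.0]
contact_force: [-1.6, -0.1, -5.8]
opening: 0.0315
finger_force: 50.0
shift cm [-15.37  22.97  -0.03] yaw_y 2.661 twist 0.004 tilt [-0.001 -0.    -1.   ]
t 7.72 pos [0.5863 0.1041 0.2616] q [ 0.61  0.62 -1.24  1.61  0.6   1.34  1.96] F [-1.6 -0.1 -5.8] [ 0.14 -0.06 -0.02] open 0.0315 ff 50.0
```

```bash
python3 -m inch '[[2.5,-1.1,1.64,0,0],[2.5,-1.7,2.55,0,0],[2.5,-1.92,2.87,0,0],[2.5,-1.92,2.87,0,0],[2.5,-1.92,2.87,0,0],[2.5,-1.92,2.87,0,0],[2.5,-1.92,2.87,0,0],[2.5,-1.8,2.7,0,0],[2.5,-1.11,1.65,0,0],[2.5,0,0,0,0],[2.5,0,0,0,0]]'
python3 - <<'E'
from h import *
to(.4537,.3465,.262,2.657)
for c in("scene","top"):
    p,_=camera(c);cv2.imwrite(f"pics/{c}2.png",p);print(pt(c,"bar_end"),pt(c,"screw_head"),pt(c,"jack_thread"),pt(c,"jack_mouth"))
C,_=cloud("scene")
# bar points: band at bar height
k=(np.hypot(C[:,0]-.4537,C[:,1]-.3465)<.09)&(abs(C[:,2]-.238)<.012)&(np.hypot(C[:,0]-.4537,C[:,1]-.3465)>.022)
S=C[k];r=S-[.4537,.3465,0];a=np.arctan2(r[:,1],r[:,0]);rr=np.hypot(r[:,0],r[:,1])
print(len(S));print(np.c_[S,a,rr][np.argsort(rr)][::max(1,len(S)//25)].round(3))
a=cv2.imread("pics/scene2.png");b=cv2.imread("pics/top2.png")
cv2.imwrite("pics/c2.png",np.hstack([cv2.resize(a[130:300,270:440],(400,400)),cv2.resize(b[180:350,140:310],(400,400))]))
E
```

```text
t: 8.63
eef_pos: [0.4549, 0.3476, 0.2618]
tcp_rot: [-0.0, -0.515, 0.857, -0.0]
contact_force: [0.3, -0.5, -5.9]
opening: 0.0312
finger_force: 50.0
shift cm [ 0.15  0.06 -0.02] yaw_y 2.654 twist -0.003 tilt [-0. -0. -1.]
t 8.63 pos [0.4549 0.3476 0.2618] q [ 0.17  0.56 -1.22  1.67  0.54  1.3   1.5 ] F [ 0.3 -0.5 -5.9] [ 0.03 -0.14 -0.02] open 0.0312 ff 50.0
[(0.64, array([382.48, 233.31]))] [(0.79, array([373.408, 187.992]))] [(0.6, array([365.68, 248.01]))] [(0.78, array([355.208, 242.004]))]
[] [] [] []
285
[[ 0.476  0.346  0.249 -0.023  0.022]
 [ 0.463  0.369  0.237  1.171  0.024]
 [ 0.47   0.368  0.24   0.933  0.027]
 [ 0.474  0.368  0.238  0.826  0.029]
 [ 0.468  0.375  0.241  1.112  0.031]
 [ 0.475  0.373  0.234  0.886  0.034]
 [ 0.477  0.375  0.235  0.874  0.037]
 [ 0.476  0.379  0.239  0.971  0.039]
 [ 0.477  0.381  0.237  0.973  0.041]
 [ 0.475  0.385  0.24   1.056  0.044]
 [ 0.48   0.385  0.239  0.975  0.046]
 [ 0.481  0.386  0.239  0.969  0.048]
 [ 0.476  0.392  0.239  1.116  0.051]
 [ 0.485  0.389  0.236  0.934  0.053]
 [ 0.476  0.397  0.237  1.153  0.055]
 [ 0.48   0.398  0.239  1.103  0.058]
 [ 0.483  0.399  0.24   1.062  0.06 ]
 [ 0.484  0.401  0.238  1.056  0.062]
 [ 0.489  0.401  0.238  0.995  0.065]
 [ 0.492  0.402  0.236  0.968  0.068]
 [ 0.492  0.404  0.239  0.98   0.069]
 [ 0.494  0.405  0.236  0.96   0.071]
 [ 0.495  0.405  0.235  0.96   0.072]
 [ 0.491  0.41   0.226  1.042  0.073]
 [ 0.49   0.411  0.23   1.051  0.074]
 [ 0.489  0.413  0.241  1.084  0.075]]
```

View pics/c2.png

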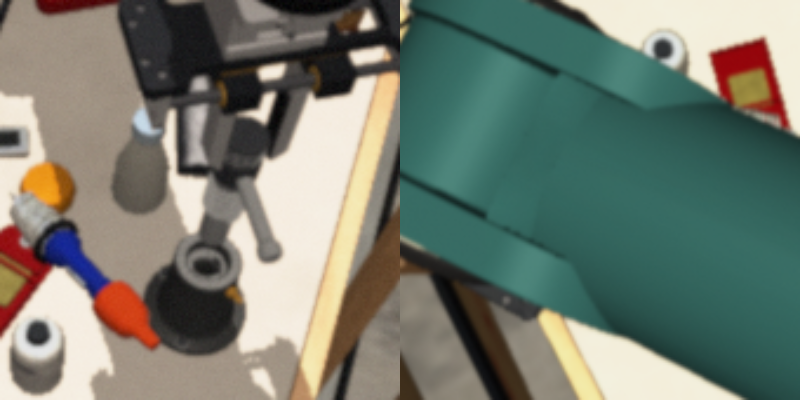

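Run:
```python
from h import *
for z in(.268,.222,.17,.135,.12,.09): print(z,proj("scene",[.4549,.3476,z]).round(1))
C,_=cloud("scene")
R=np.hypot(C[:,0]-.4549,C[:,1]-.3476)
o=ray("scene",(0,0))[0];v=(o-[.4549,.3476,0])[:2];v/=np.linalg.norm(v)
for z0,rad in((.255,.016),(.190,.0155),(.18,.0155),(.155,.0115),(.145,.0115),(.135,.0115)):
    S=C[(R<.03)&(abs(C[:,2]-z0)<.006)]
    if len(S)<5: print(z0,len(S));continue
    from scipy.optimize import least_squares
    f=least_squares(lambda c:np.hypot(S[:,0]-c[0],S[:,1]-c[1])-rad,S.mean(0)[:2]-v*rad,loss="soft_l1",f_scale=.001)
    print(z0,len(S),f.x.round(4),round(1000*np.sqrt(np.mean(f.fun**2)),2))
```

```text
0.268 [374.4 187.7]
0.222 [369.6 203.4]
0.17 [364.8 219.5]
0.135 [361.8 229.4]
0.12 [360.6 233.4]
0.09 [358.2 241.1]
0.255 117 [0.4547 0.3458] 5.48
0.19 81 [0.4526 0.3418] 1.51
0.18 64 [0.4522 0.3415] 1.37
0.155 43 [0.454  0.3419] 0.72
0.145 43 [0.4537 0.3413] 0.61
0.135 37 [0.4536 0.3412] 0.5
```

Run:
```python
from h import *
top("scene",.4545,.345,.264,.275,.022)
p,_=camera("scene")
r=trace("scene","screw")
if r:
    m=r[0]["region"];print(r[0]["score"])
    for row in range(184,238,3):
        c=np.where(m[row,330:400])[0]+330
        if len(c): print(row,c.min(),c.max())
g=cv2.resize(p[175:260,330:400],(660,800)[::1],interpolation=2)
cv2.imwrite("pics/z.png",cv2.resize(g,(490,595)))
def outline(x,y,z,r):return [proj("scene",[x+r*np.cos(t),y+r*np.sin(t),z]) for t in np.linspace(0,6.28,60)]
for y in(.3415,.3476):
  for z in(.14,.16): 
    a=np.array(outline(.4545,y,z,.0115));print(y,z,a[:,0].min().round(1),a[:,0].max().round(1),a[:,1].mean().round(1))
```

```text
scene 288 mean [0.4547 0.349  0.2686] mec 0.4569 0.3493 19.8 box [0.4576 0.348 ]
0.97
184 370 382
187 369 383
190 368 383
193 367 381
196 366 380
199 364 379
202 358 379
205 357 378
208 356 378
211 355 379
214 355 380
217 355 381
220 356 382
223 355 383
226 354 384
229 355 385
232 357 386
235 378 387
0.3415 0.14 353.4 366.5 225.6
0.3415 0.16 354.9 368.3 220.0
0.3476 0.14 355.8 368.9 227.9
0.3476 0.16 357.4 370.8 222.3
```

View pics/z.png

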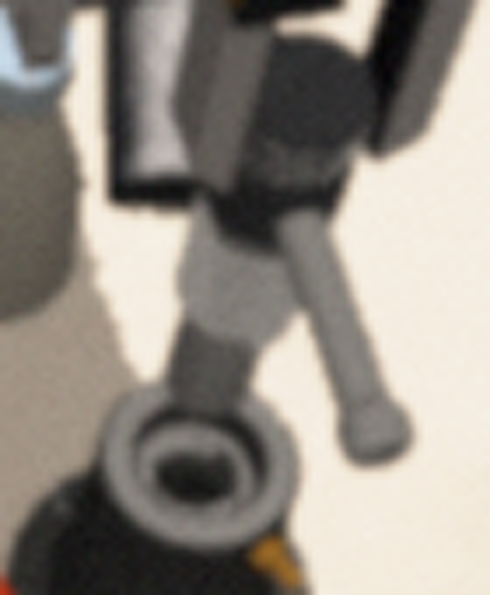

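```bash
python3 -m inch '[[2.5,-0.37,0.2,0,0],[2.5,0,0,1,0],[2.5,0,0,1,0],[2.5,0,0,1,0],[2.5,0,0,0.5,0],[2.5,0,0,0.3,0],[2.5,0,0,0.3,0],[2.5,0,0,0,0]]' 25
python3 -c "
from h import *
to(.4549,.3467,.1767,2.657)"
```

```text
t: 10.05
eef_pos: [0.4557, 0.3508, 0.22]
tcp_rot: [-0.0, -0.516, 0.857, 0.0]
contact_force: [-0.6, 0.7, -5.8]
opening: 0.0314
finger_force: 25.0
shift cm [ 0.4  -0.12  4.33] yaw_y 2.655 twist -0.002 tilt [-0.001 -0.    -1.   ]
t 10.05 pos [0.4557 0.3508 0.22  ] q [ 0.13  0.6  -1.18  1.71  0.58  1.23  1.47] F [-0.6  0.7 -5.8] [ 0.1  -0.08 -0.03] open 0.0314 ff 25.0
```

```bash
python3 -m inch '[[2.5,0,0,0.3,0],[2.5,0,0,0.3,0],[2.5,0,0,0.3,0],[2.5,0.05,0,0.3,0],[2.5,0.05,0,0.3,0],[2.5,0.05,0,0.3,0],[2.5,0,0,0,0]]'
python3 -c "
from h import *
to(.4549,.3467,.1767,2.657)"
```

```text
t: 10.63
eef_pos: [0.455, 0.3494, 0.2019]
tcp_rot: [-0.0, -0.516, 0.857, 0.0]
contact_force: [0.3, 0.5, -6.7]
opening: 0.0311
finger_force: 25.0
shift cm [ 0.24 -0.12  2.52] yaw_y 2.655 twist -0.002 tilt [-0. -0. -1.]
t 10.63 pos [0.455  0.3494 0.2019] q [ 0.13  0.61 -1.16  1.74  0.6   1.2   1.46] F [ 0.3  0.5 -6.7] [0.39 0.02 0.07] open 0.0311 ff 25.0
```

```bash
python3 -m inch '[[2.5,0.05,0,0.25,0],[2.5,0.05,0,0.25,0],[2.5,0.05,0,0.25,0],[2.5,0.05,0,0.25,0],[2.5,0,0,0.25,0],[2.5,0,0,0.25,0],[2.5,0,0,0,0]]'
python3 -c "
from h import *
to(.4549,.3467,.1767,2.657)"
```

```text
t: 11.22
eef_pos: [0.454, 0.3478, 0.187]
tcp_rot: [-0.0, -0.516, 0.857, 0.0]
contact_force: [-0.9, 2.5, -7.9]
opening: 0.0318
finger_force: 25.0
shift cm [ 0.06 -0.13  1.03] yaw_y 2.655 twist -0.002 tilt [-0.001 -0.    -1.   ]
t 11.22 pos [0.454  0.3478 0.187 ] q [ 0.12  0.63 -1.15  1.76  0.62  1.18  1.44] F [-0.9  2.5 -7.9] [ 0.99  0.17 -0.01] open 0.0318 ff 25.0
```

```bash
python3 -m inch '[[2.5,0,0,0.2,0],[2.5,0,0,0.2,0],[2.5,0,0,0.2,0],[2.5,0,0,0.1,0],[2.5,0,0,0,0]]'
python3 -c "
from h import *
to(.4549,.3467,.1767,2.657)"
```

```text
t: 11.63
eef_pos: [0.4541, 0.3478, 0.1802]
tcp_rot: [-0.0, -0.516, 0.857, 0.0]
contact_force: [-0.8, 3.0, -7.1]
opening: 0.0314
finger_force: 25.0
shift cm [ 0.06 -0.12  0.35] yaw_y 2.655 twist -0.002 tilt [-0. -0. -1.]
t 11.63 pos [0.4541 0.3478 0.1802] q [ 0.12  0.63 -1.14  1.76  0.63  1.17  1.44] F [-0.8  3.  -7.1] [ 0.93  0.12 -0.04] open 0.0314 ff 25.0
```

```bash
python3 -m inch '[[2.5,0,0,0.12,0],[2.5,0,0,0.12,0],[2.5,0,0,0,0]]'
python3 -m inch '[[2.5,0,0,0.12,0],[2.5,0,0,0,0]]'
python3 -m inch '[[2.5,0,0,0.12,0],[2.5,0,0,0,0]]'
python3 -c "
from h import *
to(.4549,.3467,.1767,2.657)"
```

```text
t: 11.88
eef_pos: [0.4542, 0.3478, 0.1779]
tcp_rot: [-0.0, -0.516, 0.857, 0.0]
contact_force: [-0.7, 2.0, -6.1]
opening: 0.0316
finger_force: 25.0
t: 12.05
eef_pos: [0.4543, 0.3479, 0.1769]
tcp_rot: [0.0, -0.516, 0.857, 0.0]
contact_force: [-1.5, 2.4, -2.1]
opening: 0.0311
finger_force: 25.0
t: 12.22
eef_pos: [0.4546, 0.3482, 0.1766]
tcp_rot: [0.001, -0.516, 0.857, -0.0]
contact_force: [-2.1, -0.3, 10.2]
opening: 0.0313
finger_force: 25.0
shift cm [ 0.12 -0.1  -0.01] yaw_y 2.655 twist -0.002 tilt [ 0.001  0.001 -1.   ]
t 12.22 pos [0.4546 0.3482 0.1766] q [ 0.11  0.64 -1.14  1.76  0.63  1.16  1.43] F [-2.1 -0.3 10.2] [0.07 0.45 0.  ] open 0.0313 ff 25.0
```

```bash
python3 -m inch '[[2.5,0,0,0,-0.06],[2.5,0,0,0,-0.06],[2.5,0,0,-0.02,-0.06],[2.5,0,0,-0.02,-0.06],[2.5,0,0,0,-0.06],[2.5,0,0,0,0]]' 45
python3 -c "
from h import *
to(.4549,.3467,.1767,2.657)"
python3 -m inch '[[2.5,0,0,0,-0.06],[2.5,0,0,0,0]]'
python3 -m inch '[[2.5,0,0,0,-0.06],[2.5,0,0,0,0]]'
python3 -c "
from h import *
to(.4549,.3467,.1767,2.657)"
```

```text
t: 12.72
eef_pos: [0.4543, 0.3481, 0.1766]
tcp_rot: [0.0, -0.64, 0.769, 0.0]
contact_force: [-1.8, 0.8, 6.3]
opening: 0.0311
finger_force: 45.0
shift cm [ 0.13 -0.08 -0.01] yaw_y 2.959 twist 0.302 tilt [ 0.     0.001 -1.   ]
t 12.72 pos [0.4543 0.3481 0.1766] q [ 0.14  0.67 -1.19  1.76  0.67  1.18  1.71] F [-1.8  0.8  6.3] [0.53 0.76 0.02] open 0.0311 ff 45.0
t: 12.88
eef_pos: [0.4543, 0.3481, 0.1766]
tcp_rot: [0.0, -0.662, 0.749, 0.0]
contact_force: [-2.7, 0.7, 4.7]
opening: 0.0313
finger_force: 45.0
t: 13.05
eef_pos: [0.4542, 0.3481, 0.1764]
tcp_rot: [0.0, -0.684, 0.729, 0.0]
contact_force: [-2.5, 2.3, 4.9]
opening: 0.0317
finger_force: 45.0
shift cm [ 0.13 -0.08 -0.03] yaw_y 3.077 twist 0.42 tilt [ 0.  0. -1.]
t 13.05 pos [0.4542 0.3481 0.1764] q [ 0.15  0.68 -1.2   1.76  0.68  1.19  1.82] F [-2.5  2.3  4.9] [0.62 0.89 0.01] open 0.0317 ff 45.0
```

```bash
for i in 1 ; do python3 -m inch '[[2.5,0,0,0.02,-0.05],[2.5,0,0,0,0]]'; python3 -m inch '[[2.5,0,0,0,-0.05],[2.5,0,0,0,0]]';  python3 -m inch '[[2.5,0,0,0,-0.05],[2.5,0,0,0,0]]'; done | grep -v -e opening -e finger -e rot
python3 - <<'E'
from h import *
to(.4549,.3467,.1767,2.657)
C,_=cloud("scene")
for z in(.16,.155,.15):
  k=(abs(C[:,2]-z)<.01);r=C-[.454,.3465,0];rr=np.hypot(r[:,0],r[:,1]);k&=(rr>.06)&(rr<.078)
  print(z,k.sum(),C[k].mean(0).round(4),np.arctan2(r[k,1].mean(),r[k,0].mean()).round(3))
top("scene",.4543,.3481,.175,.195,.02)
E
```

```text
t: 13.22
eef_pos: [0.4541, 0.348, 0.1761]
contact_force: [-3.0, 0.6, 4.1]
t: 13.38
eef_pos: [0.4538, 0.3477, 0.1755]
contact_force: [-3.8, 2.3, -4.7]
t: 13.55
eef_pos: [0.4539, 0.3476, 0.1754]
contact_force: [-3.0, 1.4, -6.3]
shift cm [ 0.1  -0.09 -0.13] yaw_y -3.059 twist 0.568 tilt [-0.001 -0.    -1.   ]
t 13.55 pos [0.4539 0.3476 0.1754] q [ 0.15  0.69 -1.22  1.77  0.69  1.2   1.96] F [-3.   1.4 -6.3] [ 0.88  1.03 -0.01] open 0.0314 ff 45.0
0.16 74 [0.4489 0.4149 0.1546] 1.645
0.155 83 [0.4491 0.4149 0.1539] 1.643
0.15 84 [0.4491 0.415  0.1538] 1.642
scene 78 mean [0.4562 0.3573 0.1818] mec 0.4579 0.3576 13.5 box [0.4579  0.35665]
```

```bash
(python3 -m inch '[[2.5,0,0,0.1,0],[2.5,0,0,0.1,0],[2.5,0,0,0,0]]'; python3 -m inch '[[2.5,0,0,0.1,0],[2.5,0,0,0.1,0],[2.5,0,0,0,0]]';  python3 -m inch '[[2.5,0,0,0.12,0],[2.5,0,0,0,0]]') | grep -v -e opening -e finger -e rot
python3 -c "
from h import *
to(.4549,.3467,.1695,2.657)"
```

```text
t: 13.9
eef_pos: [0.4539, 0.3477, 0.1736]
contact_force: [-4.6, 2.4, -6.5]
t: 14.15
eef_pos: [0.454, 0.3478, 0.1717]
contact_force: [-4.9, 2.5, -7.2]
t: 14.32
eef_pos: [0.4541, 0.3478, 0.1705]
contact_force: [-4.0, 2.8, -5.7]
shift cm [ 0.12 -0.07  0.1 ] yaw_y -3.059 twist 0.568 tilt [-0.  0. -1.]
t 14.32 pos [0.4541 0.3478 0.1705] q [ 0.15  0.69 -1.21  1.77  0.7   1.19  1.95] F [-4.   2.8 -5.7] [0.79 1.46 0.06] open 0.0308 ff 45.0
```

```bash
(python3 -m inch '[[2.5,0,0,0.1,0],[2.5,0,0,0,0]]'; python3 -m inch '[[2.5,0,0,0.1,0],[2.5,0,0,0,0]]') | grep -v -e opening -e finger -e rot
python3 -c "
from h import *
to(.4549,.3467,.1695,2.657)"
```

```text
t: 14.48
eef_pos: [0.4541, 0.3479, 0.1697]
contact_force: [-4.3, 1.5, -4.9]
t: 14.65
eef_pos: [0.4542, 0.3483, 0.1696]
contact_force: [-7.1, -1.5, 9.9]
shift cm [ 0.16 -0.06  0.01] yaw_y -3.058 twist 0.568 tilt [ 0.001  0.    -1.   ]
t 14.65 pos [0.4542 0.3483 0.1696] q [ 0.15  0.69 -1.21  1.77  0.7   1.19  1.95] F [-7.1 -1.5  9.9] [-0.08  2.39 -0.07] open 0.0312 ff 45.1
```

```bash
python3 -m inch '[[2.5,0,0.1,-0.1,0],[2.5,0,0,0.015,0.06],[2.5,0,0,0.015,0.12],[2.5,0,0,0.015,0.12],[2.5,0,0,0.015,0.12],[2.5,0,0,0.015,0.12],[2.5,0,0,0.015,0.12],[2.5,0,0,0,0]]'
python3 - <<'E'
from h import *
to(.4549,.3467,.1695,2.657)
C,_=cloud("scene")
r=C-[.454,.3465,0];rr=np.hypot(r[:,0],r[:,1]);k=(abs(C[:,2]-.147)<.012)&(rr>.06)&(rr<.078)
print(k.sum(),C[k].mean(0).round(4),np.arctan2(r[k,1].mean(),r[k,0].mean()).round(3))
E
```

```text
t: 15.32
eef_pos: [0.4539, 0.3477, 0.1691]
tcp_rot: [0.001, -0.474, 0.881, -0.0]
contact_force: [-0.3, 2.4, -6.9]
opening: 0.0312
finger_force: 45.0
shift cm [ 0.03 -0.14 -0.04] yaw_y 2.558 twist -0.099 tilt [ 0.002  0.    -1.   ]
t 15.32 pos [0.4539 0.3477 0.1691] q [ 0.07  0.61 -1.07  1.77  0.59  1.12  1.37] F [-0.3  2.4 -6.9] [ 0.88 -0.05 -0.05] open 0.0312 ff 45.0
90 [0.4917 0.4049 0.1466] 0.998
```

```bash
python3 -m inch '[[2.5,0,0,0.015,0.12],[2.5,0,0,0.015,0.12],[2.5,0,0,0.015,0.12],[2.5,0,0,0.015,0.12],[2.5,0,0,0.015,0.12],[2.5,0,0,0.015,0.12],[2.5,0,0,0.015,0.12],[2.5,0,0,0.015,0.12],[2.5,0,0,0.015,0.12],[2.5,0,0,0.015,0.12],[2.5,0,0,0.015,0.12],[2.5,0,0,0.015,0.12],[2.5,0,0,0,0]]'
python3 -c "
from h import *
to(.4539,.3477,.1676,2.657)"
```

```text
t: 16.45
eef_pos: [0.4539, 0.3469, 0.167]
tcp_rot: [0.001, 0.222, 0.975, -0.001]
contact_force: [2.1, -3.2, -1.1]
opening: 0.0314
finger_force: 45.0
shift cm [ 0.03  0.07 -0.06] yaw_y 1.123 twist -1.534 tilt [ 0.001 -0.002 -1.   ]
t 16.45 pos [0.4539 0.3469 0.167 ] q [-0.13  0.48 -0.74  1.78  0.37  1.03  0.1 ] F [ 2.1 -3.2 -1.1] [-1.15 -1.06  0.  ] open 0.0314 ff 45.0
```

```bash
python3 -m inch '[[2.5,0,0,0.01,0.12],[2.5,0,0,0.015,0.12],[2.5,0,0,0.015,0.12],[2.5,0,0,0.015,0.12],[2.5,0,0,0.015,0.12],[2.5,0,0,0.015,0.12],[2.5,0,0,0.015,0.12],[2.5,0,0,0.015,0.12],[2.5,0,0,0.015,0.12],[2.5,0,0,0.015,0.12],[2.5,0,0,0.015,0.12],[2.5,0,0,0.015,0.12],[2.5,0,0,0,0]]'
python3 -c "
from h import *
to(.4539,.3477,.1660,2.657)"
```

```text
t: 17.53
eef_pos: [0.4532, 0.3471, 0.1653]
tcp_rot: [0.001, 0.809, 0.587, -0.001]
contact_force: [-0.1, -6.3, 3.8]
opening: 0.0311
finger_force: 45.0
shift cm [ 0.08  0.04 -0.07] yaw_y -0.315 twist -2.972 tilt [-0.    -0.002 -1.   ]
t 17.53 pos [0.4532 0.3471 0.1653] q [-0.36  0.41 -0.44  1.79  0.21  0.98 -1.2 ] F [-0.1 -6.3  3.8] [-1.96  0.02 -0.02] open 0.0311 ff 45.0
```

```bash
cat >> h.py <<'E'
def bar(z=None):
    C,_=cloud("scene");r=C-[.4537,.3465,0];rr=np.hypot(r[:,0],r[:,1])
    k=(C[:,2]>.13)&(C[:,2]<.150)&(rr>.048)&(rr<.078);a=np.arctan2(r[k,1],r[k,0])
    h,e=np.histogram(a,60,(-np.pi,np.pi));print("bar hist",[(round((e[i]+e[i+1])/2,2),int(h[i])) for i in np.where(h>2)[0]],"n",k.sum(),"mean",round(np.angle(np.exp(1j*a).mean()),3) if k.sum() else None, C[k].mean(0).round(4), pt("scene","bar_end")[:1])
E
python3 -c "
from h import *
bar()"
python3 -m inch '[[2.5,0,0,-0.04,0],[4.4,0,0,0,0],[4.4,0,0,0,0],[4.4,0,0,0,0]]'
python3 -c "
from h import *
bar();to(.4537,.3465,.166)"
```

```text
bar hist [(np.float64(-1.94), 6), (np.float64(-1.83), 7)] n 15 mean -1.895 [0.4367 0.2958 0.1468] [(0.72, array([345.296, 198.786]))]
t: 17.97
eef_pos: [0.4532, 0.3481, 0.1657]
tcp_rot: [-0.0, 0.808, 0.589, 0.0]
contact_force: [-0.1, 0.1, -0.4]
opening: 0.0436
finger_force: 0.0
bar hist [] n 0 mean None [nan nan nan] []
shift cm [-0.13  0.09 -0.03] yaw_y -0.313 twist None tilt [ 0.  0. -1.]
t 18.07 pos [0.4532 0.348  0.1657] q [-0.36  0.41 -0.44  1.79  0.21  0.98 -1.2 ] F [-0.2 -0.1 -0.1] [-0.04 -0.05  0.01] open 0.0438 ff 0.0h.py:34: RuntimeWarning: Mean of empty slice.
  h,e=np.histogram(a,60,(-np.pi,np.pi));print("bar hist",[(round((e[i]+e[i+1])/2,2),int(h[i])) for i in np.where(h>2)[0]],"n",k.sum(),"mean",round(np.angle(np.exp(1j*a).mean()),3) if k.sum() else None, C[k].mean(0).round(4), pt("scene","bar_end")[:1])
  ret = um.true_divide(
```

Run:
```python
from h import *
C,p=cloud("scene");r=C-[.4537,.3465,0];rr=np.hypot(r[:,0],r[:,1])
k=(C[:,2]>.115)&(C[:,2]<.153)&(rr>.03)&(rr<.08);a=np.arctan2(r[k,1],r[k,0])
for i in np.argsort(rr[k])[::max(1,k.sum()//25)]: print(C[k][i].round(3),a[i].round(2),rr[k][i].round(3))
cv2.imwrite("pics/y.png",cv2.resize(p[160:280,300:420],(600,600),interpolation=2))
```

```text
[0.462 0.376 0.145] 1.28 0.031
[0.461 0.377 0.145] 1.34 0.031
[0.464 0.376 0.141] 1.23 0.032
[0.462 0.378 0.144] 1.32 0.032
[0.464 0.378 0.144] 1.25 0.034
[0.46  0.38  0.145] 1.4 0.034
[0.466 0.38  0.144] 1.22 0.035
[0.464 0.382 0.149] 1.28 0.037
[0.458 0.384 0.144] 1.46 0.038
[0.469 0.381 0.143] 1.15 0.038
[0.465 0.383 0.148] 1.27 0.038
[0.471 0.381 0.138] 1.11 0.039
[0.46  0.386 0.146] 1.41 0.04
[0.467 0.385 0.149] 1.24 0.04
[0.471 0.383 0.142] 1.12 0.041
[0.462 0.387 0.146] 1.38 0.041
[0.466 0.387 0.148] 1.26 0.042
[0.47  0.386 0.147] 1.18 0.042
[0.471 0.386 0.14 ] 1.16 0.043
[0.469 0.387 0.148] 1.21 0.043
[0.46  0.39  0.141] 1.42 0.044
[0.466 0.389 0.146] 1.29 0.044
[0.472 0.387 0.139] 1.15 0.044
[0.472 0.387 0.136] 1.16 0.045
[0.461 0.391 0.136] 1.42 0.045
[0.463 0.391 0.139] 1.36 0.045
[0.47  0.389 0.145] 1.2 0.046
[0.472 0.389 0.142] 1.16 0.046
[0.467 0.39  0.135] 1.27 0.046
```

View pics/y.png

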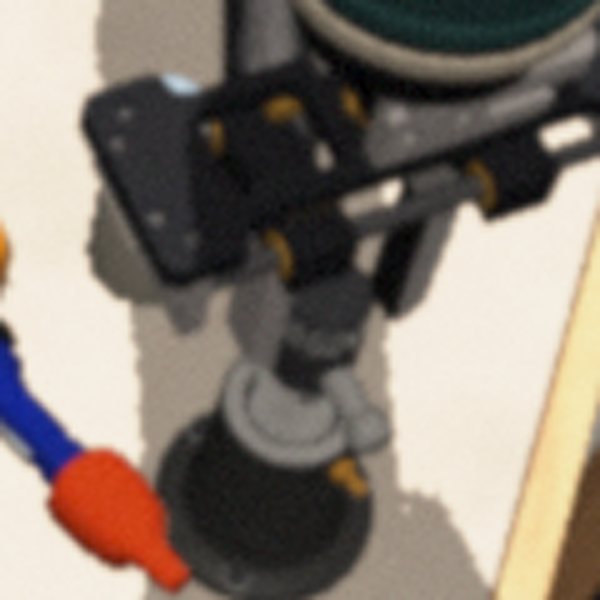

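```bash
python3 -m inch '[[5,0,0,0,-0.124],[5,0,0,0,-0.124],[5,0,0,0,-0.124],[5,0,0,0,-0.124],[5,0,0,0,-0.124],[5,0,0,0,-0.124],[5,0,0,0,-0.124],[5,0,0,0,-0.124],[5,0,0,0,-0.124],[5,0,0,0,-0.124],[5,0,0,0,-0.124],[5,0,0,0,-0.124],[5,0,0,0,-0.124],[5,-0.07,-0.08,0,0],[2.5,0,0,0,0],[2.5,0,0,0,0],[2.5,0,0,0,0],[2.5,0,0,0,0]]' 45
python3 - <<'E'
from h import *
to(.4537,.3465,.166)
C,p=cloud("scene");r=C-[.4537,.3465,0];rr=np.hypot(r[:,0],r[:,1])
k=(C[:,2]>.13)&(C[:,2]<.150)&(rr>.03)&(rr<.08);a=np.arctan2(r[k,1],r[k,0])
h,e=np.histogram(a,60,(-np.pi,np.pi));print([(round(float(e[i])+.05,2),int(h[i])) for i in np.where(h>1)[0]])
k&=abs(a if 0 else np.arctan2(r[:,1],r[:,0])-1.3)<.6
print(k.sum(),np.arctan2(r[k,1].mean(),r[k,0].mean()),C[k].mean(0))
E
```

```text
t: 19.62
eef_pos: [0.4536, 0.3468, 0.1657]
tcp_rot: [0.0, 0.137, 0.991, -0.0]
contact_force: [0.2, -0.2, 0.4]
opening: 0.0309
finger_force: 45.0
shift cm [-0.02 -0.03 -0.03] yaw_y 1.295 twist None tilt [ 0. -0. -1.]
t 19.62 pos [0.4536 0.3468 0.1657] q [-0.11  0.49 -0.78  1.78  0.4   1.03  0.26] F [ 0.2 -0.2  0.4] [-0.09 -0.2   0.02] open 0.0309 ff 45.0
[(-1.94, 28), (-1.83, 67), (-1.73, 53), (-1.63, 2), (1.1, 13), (1.2, 32), (1.31, 25), (1.41, 19)]
89 1.2656700567508365 [0.46563251 0.38438557 0.14347936]
```

```bash
python3 -m inch '[[2.5,0,0,0.01,0.08],[2.5,0,0,0.015,0.12],[2.5,0,0,0.015,0.12],[2.5,0,0,0.015,0.12],[2.5,0,0,0.015,0.12],[2.5,0,0,0.015,0.12],[2.5,0,0,0.015,0.12],[2.5,0,0,0.015,0.12],[2.5,0,0,0.015,0.12],[2.5,0,0,0.015,0.12],[2.5,0,0,0.015,0.12],[2.5,0,0,0.015,0.12],[2.5,0,0,0.015,0.12],[2.5,0,0,0,0]]'
python3 -c "
from h import *
to(.4537,.3465,.1638)"
```

```text
t: 20.83
eef_pos: [0.4534, 0.3469, 0.1638]
tcp_rot: [0.0, 0.783, 0.621, -0.0]
contact_force: [-0.2, -1.4, 1.1]
opening: 0.0312
finger_force: 45.0
shift cm [-0.03  0.03  0.  ] yaw_y -0.23 twist None tilt [ 0. -0. -1.]
t 20.83 pos [0.4534 0.3469 0.1638] q [-0.35  0.42 -0.45  1.79  0.22  0.98 -1.12] F [-0.2 -1.4  1.1] [-0.4  -0.07 -0.03] open 0.0312 ff 45.0
```

```bash
python3 -m inch '[[2.5,0,0,0.01,0.12],[2.5,0,0,0.015,0.12],[2.5,0,0,0.015,0.12],[2.5,0,0,0.015,0.12],[2.5,0,0,0.015,0.12],[2.5,0,0,0.015,0.12],[2.5,0,0,0.015,0.12],[2.5,0,0,0.015,0.12],[2.5,0,0,0.015,0.12],[2.5,0,0,0.015,0.12],[2.5,0,0,0.01,0.075],[2.5,0,0,0,0],[2.5,0,0,0,0]]'
python3 - <<'E'
from h import *
to(.4537,.3465,.1621)
C,p=cloud("scene");r=C-[.4537,.3465,0];rr=np.hypot(r[:,0],r[:,1]);a=np.arctan2(r[:,1],r[:,0])
k=(C[:,2]>.12)&(C[:,2]<.150)&(rr>.04)&(rr<.08)
h,e=np.histogram(a[k],60,(-np.pi,np.pi));print([(round(float(e[i])+.05,2),int(h[i])) for i in np.where(h>1)[0]])
k&=rr>.06;print(k.sum(),np.arctan2(r[k,1].mean(),r[k,0].mean()),C[k].mean(0),C[k][:,2].max())
cv2.imwrite("pics/x.png",cv2.resize(p[160:280,300:420],(600,600),interpolation=2))
E
```

```text
t: 21.92
eef_pos: [0.4534, 0.3468, 0.1622]
tcp_rot: [0.0, 0.999, 0.039, -0.0]
contact_force: [-1.8, -1.7, 2.7]
opening: 0.0314
finger_force: 45.0
shift cm [0.02 0.03 0.01] yaw_y -1.492 twist None tilt [-0. -0. -1.]
t 21.92 pos [0.4534 0.3468 0.1622] q [-0.55  0.39 -0.2   1.8   0.09  0.96 -2.28] F [-1.8 -1.7  2.7] [-0.48  0.49 -0.1 ] open 0.0314 ff 45.0
[(-1.63, 4), (-1.52, 7), (-1.42, 8), (-1.31, 8), (1.52, 62), (1.62, 75), (1.73, 32)]
89 1.6142115479283394 [0.45070578 0.41542369 0.13974279] 0.14529733894843383
```

View pics/x.png

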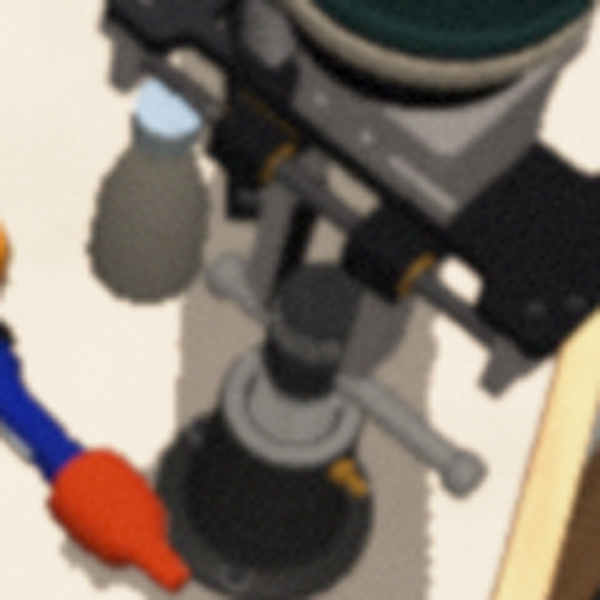

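The picture shows the bar's long end (crop pixel 465, 470) back over the nipple (350, 475), with the screw upright and gripped. The tip is about 71 mm below the mouth.

```bash
python3 -c "
from station import *
print(hand_in())"
```

```text
the job is handed in; nothing more can be done
None
```

The screw is caught in the jack's thread one full turn past the drop-off, standing upright with its tip about 71 mm below the mouth, still gripped at 45 N; I released it for under 2 s mid-turn to regrip and it did not spin, the loupe, rosin puck and spool were not touched, and the job is handed in.

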